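# Set out the capsule and flip the reminder sign

## Robot

A 6-joint arm with a two-finger parallel gripper is mounted at the origin on a cart in front of the work surface, level with it; the furniture and walls round the work are solid. World frame = base frame: x ahead of the robot, y to its left, z up, the work surface at z = 0. Lengths are in m, angles in rad, forces in N, time in s.
With the tool pointing down it reaches from about 0.35 to 0.875 m from the base axis. Payload 15.5 kg.
Tool frame: the origin (TCP) lies on the centre line of the jaws, within the pads' length; the fingertips stand nose_length ahead of it and the grasp point (between the pads) lies 6 mm ahead of it (nose_length is the distance from the TCP to the fingertips, in m); z points along the fingers, y is the line along which they close (so a half turn about z gives the same grasp; the last joint's range is limited). The gripper opens to 85 mm and grips with 20 to 120 N. Pads are 22 mm wide; open, the fingers measure 114 mm over their backs; the gripper's body (76 mm by 85 mm) begins 54 mm behind the grasp point. The pads swing forward as they close: fully open they stand 13 mm farther back than shut.
Start: joints at [-1.347, 0.494, 1.345, -0, 1.302, -0.096], TCP at [0.196, -0.594, 0.256] pointing down, gripper open.
Joint ranges: [-2.91, 2.91], [-0.82, 2.16], [0.22, 2.67], [-1.22, 4.37], [0.12, 2.79], [-3.08, 3.08]. Speed limits (rad/s): [1.89, 1.89, 2.57, 3.01, 3.01, 3.01].

## Interface

Orientations are given as a rotation vector (axis times angle).
In Python, from bench import state, read_camera, job_done, nose_length gives the robot as it stands. The module is installed in compiled form; this text tells all that it offers.
- The arm moves only by the tool apply_moves, never from a script. Its argument "series" is a list of rows, each a list of 3 entries, a list of its own where there are three numbers: the shift along the tool's x, y, z in m, then the turn, a rotation vector about the tool's x, y, z in units of 6 degrees (1.0 is 6 degrees), then the opening, from 0 (shut) to 1 (fully open). In form: [[[dx, dy, dz], [ax, ay, az], grip], ...]. A call has 1 to 12 rows; each row is the pose to reach, as a shift and turn from the pose commanded when the call began, along the tool's axes at that moment; what a row does not reach only later rows make up. A row lasts 1/10 s, in which the tool goes at most 50 mm and 8.59 degrees, less where a joint would pass 70% of its speed; a pose out of reach is approached as far as the arm can. A call with a gripper value outside its range is refused whole. The fingers move at their own pace and stop on an object; the grip force is fixed at half the most. Time passes only in rows, so rows that repeat a pose let the fingers close. It gives the time, the measured TCP pose, the force, the opening and the grip force at its end, in the units of the state.
- state(): the state, without advancing time (a new reading comes with each control period).
- read_camera(name): name is "side" or "top" or "wrist"; returns a dict with "image" (384x512x3 uint8, blue, green, red), "K" (3x3 intrinsics, pixels), "distortion" ([k1, k2, p1, p2, k3] as OpenCV has them; the pictures are not rectified), "position" and "attitude" of the camera in the world. Camera axes: x right, y down, z forward; pixel columns grow to the right and rows downward; lengths in m; the calibration is good to about 2 mm. A picture is of the moment at which its call begins. There is no depth.
- job_done(): hands the job in; it is judged then, once.
The state is a dict: "t": time; "q": joint angles; "qd": joint speeds; "joint_efforts": joint torques, N m; "tcp_pos": TCP position; "ee_rot": TCP orientation; "force": force on the tool from outside, world axes, zero at the start; "ft_torque": the same for the moment, N m; "finger_gap": finger opening in m; "grasp_force": force on a finger pad.
Only numpy, scipy, OpenCV 4.12 (cv2) and the standard library are available. Lean on these libraries where they do the work, as an engineer would, in place of code of your own. Each camera call takes 0.05 s, during which the arm holds its last target. There are 200 camera calls.

## Task

Pluck the long capsule from its pocket in the wooden tablet tray and put it in the small white dish. Only then, to show that it has been set out, turn the two-sided sign right over on its pivot, a full half turn until it comes home against its stop, so that its tick faces forward instead of its ring. Leave the round tablets in their pockets and the dish, tumbler, jam jar and teaspoon where they stand.

Things in the scene. Friction and masses are not known exactly. Their poses are not given: they have to be found in the camera images.
- sign_stand: The sign's stand, fixed to the worktop: wooden base 100 (x) x 156 (y) x 14 mm high; two steel uprights at y = +-64 mm, 16 mm wide in x, 98 mm tall, carry the panel between them, open above and below. Origin: centre of the underside. z up; -x is the front, which faces the robot more or less; y is parallel to the pivot.
- sign_pivot (a point): Centre of the panel and of its horizontal pivot, 90 mm above the worktop over the stand's origin; axes as sign_stand, fixed. The wooden panel, 110 mm wide (y), 120 mm high, 10 mm thick, is pivoted through its centre. A dark raised ring is on one face, a dark raised tick on the other. Pivot stiff and balanced (about 0.05 N m, 1 N at the edge): it stays where it is left.
- sign_panel (a joint): Angle of the panel. 0 (hard stop): ring to the front, panel leaning back 12 deg, top edge away from the front. Grows as the top edge comes forward and down: 0.21 upright, 1.78 level with that edge nearest the front, 3.14 (other hard stop): half a turn, tick to the front, again leaning back 12 deg. It cannot turn the other way round. Starts at 0 to 0.2.
- sign_edge (a point): Middle of the panel's edge that is the top edge at the start, 60 mm from the pivot; it turns with the panel. Its z points from the pivot to this edge, its -x out of the ring's face, its +x out of the tick's face.
- tray: Wooden tablet tray, fixed to the worktop: 84 (its x) x 190 (its y) x 14 mm high, flat on top but for four oblong pockets 15 (x) x 31 (y) mm, 3 mm deep, at its y = -66, -22, +22 and +66 mm, x = 0; the pocket at y = +66 is empty. Origin: centre of the underside; z up; front is -x.
- capsule: White capsule, round ends, 28 mm long, 13 mm thick, 12 g, lying along the tray's y in the pocket at y = -66, -22 or +22. Its length is its own y. Origin: on its underside as it lies at the start, mid-length; own +z leads to its axis, 6.5 mm away. In the tray its axis is 17.5 mm and its top 24 mm above the worktop, so 10 mm stands above the tray.
- tablet_a: White round tablet, 13 mm across, 8 mm high, in another pocket. Origin: centre of its underside.
- tablet_b: A second tablet like tablet_a, in the remaining pocket.
- dish: Small loose white ceramic dish, round, mouth 96 mm across outside, 28 mm high, wall 4 mm, inner floor about 5 mm above the worktop, 250 g. Origin: centre of its underside.
- tumbler: Empty glass tumbler, 76 mm across, 91 mm high, standing behind the work. Bystander. Origin: centre of its underside.
- jam_jar: Jam jar with lid, 65 mm across, 100 mm high, standing behind the work. Bystander. Origin: centre of its underside.
- teaspoon: Steel teaspoon 138 mm long, 12 mm high, lying at the front edge on the left. Bystander. Origin: centre of its underside.
There are look-alikes about, which are no part of the job. Several things have the shape of the dish; the one meant has the colours described above.

How it is judged:
By the outcome, as a careful person would: the job done as asked, in the order asked, and still so for the second after the job is handed in, with the robot touching nothing.
It also fails if it takes over 58 s, if anything falls off the work surface, if the arm or the gripper's body presses on something with over 40 N, if the wrist force passes 120 N, or if a joint passes its speed limit or range.

## Working session

There is one attempt and no reset: what is moved stays moved. The work goes in short steps, Python scripts to look and compute and a tool call to move; the robot and the scene stay as the last step left them, time stands still between calls to the robot, and variables do not carry over. Pictures are saved under pics/ and viewed, at most 10 in all, crops included, and the job is handed in when it is done.

Besides the shell and the picture viewer there is one more tool, called after "Call:" as name([rows], argument=value, ...), one row to a line, values as JSON. apply_moves: Moves the arm, as the interface text tells. Its arguments: {"type":"object","properties":{"series":{"type":"array"}},"required":["series"]}

```bash
mkdir -p pics
cat > h.py <<'E'
import numpy as np, cv2
from scipy.spatial.transform import Rotation as R
from bench import state, read_camera, job_done, nose_length
def rot(a):
    a=np.array(a,float)
    if a.shape==(3,3): return a
    return (R.from_rotvec(a) if a.size==3 else R.from_quat(a)).as_matrix()
def ray(c,uv):
    p=cv2.undistortPoints(np.array([[uv]],float),np.array(c["K"]),np.array(c["distortion"]))[0,0]
    return np.array(c["position"]),rot(c["attitude"])@np.array([p[0],p[1],1])
def onplane(c,uv,z):
    o,d=ray(c,uv); return o+d*(z-o[2])/d[2]
def proj(c,P):
    A=rot(c["attitude"]).T; r=cv2.Rodrigues(A)[0]
    return cv2.projectPoints(np.array(P,float).reshape(-1,1,3),r,-A@np.array(c["position"]),np.array(c["K"]),np.array(c["distortion"]))[0][:,0]
def tool(dw):  # world shift to tool axes
    return rot(state()["ee_rot"]).T@np.array(dw)
E
python3 - <<'E'
from h import *
for n in("top","side"):
    c=read_camera(n); cv2.imwrite(f"pics/{n}0.png",cv2.resize(c["image"],(800,600),interpolation=cv2.INTER_CUBIC)); cv2.imwrite(f"pics/raw_{n}.png",c["image"])
    print(n,c["position"],c["attitude"],c["K"])
s=state();print(s,nose_length)
E
```

```text
top [0.51102297 0.09965818 1.09071881] [-2.2091233   2.17079667 -0.09336606] [[404.87270785   0.         260.51989405]
 [  0.         404.87270785 195.85682939]
 [  0.           0.           1.        ]]
side [-0.26211995  0.83606691  0.67965155] [-0.93293272  2.14559545 -1.3342117 ] [[421.66837706   0.         253.62218769]
 [  0.         421.66837706 193.07508779]
 [  0.           0.           1.        ]]
{'t': 0.1, 'q': array([-1.34747361e+00,  4.94157635e-01,  1.34603940e+00, -2.94822185e-05,
        1.30247849e+00, -9.54982047e-02]), 'qd': array([ 0.00067081, -0.00161152, -0.00222397,  0.00065102,  0.00062028,
       -0.00021474]), 'joint_efforts': array([ 2.50711848e-03, -8.83585167e+01, -3.84562612e+01, -3.86468573e-04,
        5.12216444e-03,  2.60050302e-05]), 'tcp_pos': array([ 0.19583882, -0.59323498,  0.25574719]), 'ee_rot': array([-3.10069340e+00, -4.98525275e-01,  1.53141550e-04]), 'force': array([-0.30316173, -0.10599356,  0.96550762]), 'ft_torque': array([ 0.01531671,  0.02679681, -0.00521888]), 'grasp_force': 0.0, 'finger_gap': 0.0854794556265469} 0.025
```

View pics/top0.png

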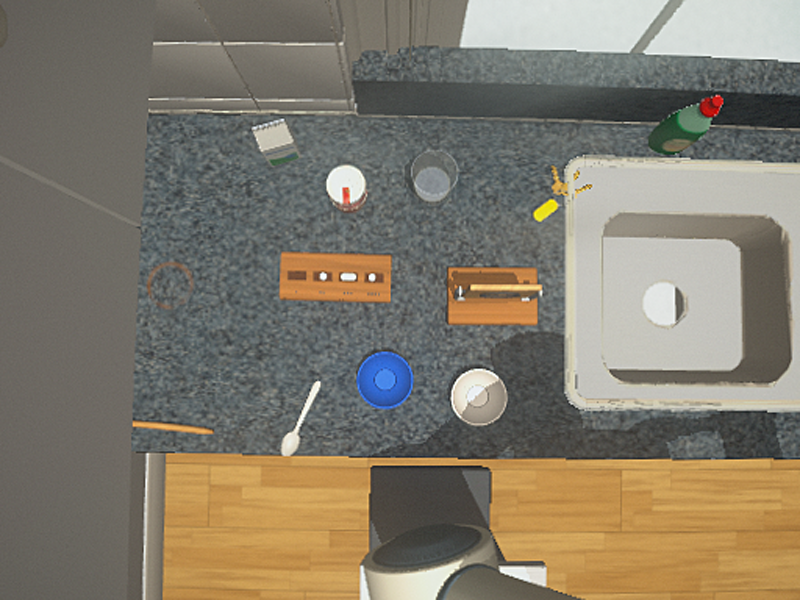

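View pics/side0.png

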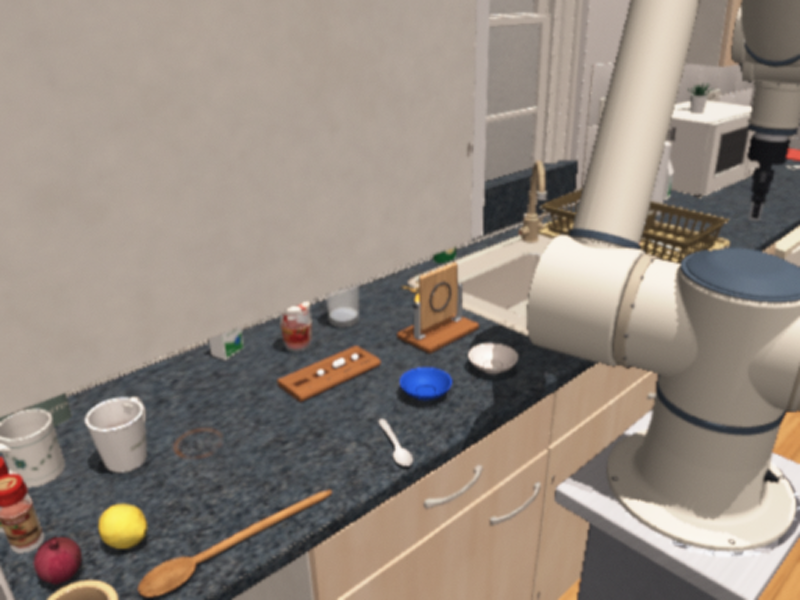

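The top view (800x600) has these candidates:
- **Dishes:** blue bowl at (385,380) and white bowl at (479,397). The white one fits the description.
- **Tray pockets:** empty at (297,275), round tablet at (322,276), elongated item at (348,277), round tablet at (372,277). The elongated item is the capsule.
- **Sign:** stand base centred at (492,296).

I'll confirm these in one crop and measure.

Run:
```python
from h import *
c=read_camera("top"); im=c["image"]
crop=im[150:275,170:360]; cv2.imwrite("pics/crop.png",cv2.resize(crop,None,fx=4.2,fy=4.2,interpolation=cv2.INTER_CUBIC))
hsv=cv2.cvtColor(im,cv2.COLOR_BGR2HSV)
def comps(m,box,amin):
    x0,y0,x1,y1=box; k=np.zeros_like(m); k[y0:y1,x0:x1]=m[y0:y1,x0:x1]
    return [q for q in cv2.findContours(k,cv2.RETR_EXTERNAL,cv2.CHAIN_APPROX_NONE)[0] if cv2.contourArea(q)>amin]
white=((hsv[...,1]<70)&(hsv[...,2]>150)).astype(np.uint8)
for q in comps(white,(180,165,250,190),3):
    r=cv2.minAreaRect(q); print("pill",r,onplane(c,r[0],.0175))
dm=((im[...,2]>110)).astype(np.uint8)
for q in comps(dm,(275,225,335,280),100):
    (u,v),r=cv2.minEnclosingCircle(q); print("dish",u,v,r,onplane(c,(u,v),.028),onplane(c,(u+r,v),.028))
wood=((hsv[...,0]<20)&(hsv[...,1]>110)&(hsv[...,2]>60)).astype(np.uint8)
wood=cv2.morphologyEx(wood,cv2.MORPH_CLOSE,np.ones((5,5)))
for q in comps(wood,(175,155,350,215),300):
    r=cv2.minAreaRect(q); b=cv2.boxPoints(r); P=np.array([onplane(c,p,.014) for p in b])
    e=P[1]-P[0];f=P[2]-P[1]
    print("wood",r,P.mean(0).round(4),np.linalg.norm(e),np.linalg.norm(f),np.degrees(np.arctan2(e[1],e[0])),np.degrees(np.arctan2(f[1],f[0])))
```

```text
pill ((237.5, 177.0), (4.0, 3.0), 90.0) [0.63894328 0.14945076 0.0175    ]
pill ((222.5, 177.0), (4.0, 9.0), 90.0) [0.63821994 0.18942987 0.0175    ]
pill ((206.5, 176.5), (5.0, 3.0), 90.0) [0.63879978 0.23213302 0.0175    ]
dish 307.1655578613281 252.61370849609375 19.828859329223633 [ 0.4422733  -0.03715982  0.028     ] [ 0.44297726 -0.08928444  0.028     ]
wood ((316.0, 189.0), (36.0, 60.0), 90.0) [ 0.6112 -0.0613  0.014 ] 0.16204066390842017 0.09709120398010045 -88.85828845740902 -179.9389004896631
wood ((214.238037109375, 176.8824462890625), (70.93412017822266, 30.797466278076172), 1.7899105548858643) [0.6387 0.212  0.014 ] 0.08298215841236477 0.1905528536032494 0.11342181615285087 -90.78986705421002
```

View pics/crop.png

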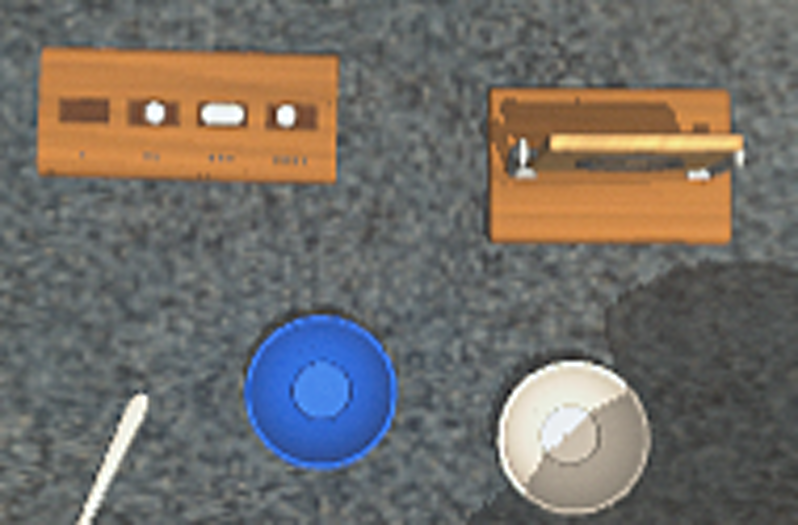

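The crop confirms it: the capsule is at crop (222,113), the only long item, and the white dish is at (574,436), half in shadow. I'll move above the capsule.

Run:
```python
from h import *
s=state(); print(tool(np.array([.638,.19,.17])-s["tcp_pos"]).round(3), tool(np.array([.638,.19,.256])-s["tcp_pos"]).round(3),rot(s["ee_rot"]).round(3))
```

```text
[ 0.665 -0.605  0.086] [ 0.665 -0.605  0.   ] [[ 0.95   0.313 -0.   ]
 [ 0.313 -0.95   0.001]
 [ 0.    -0.001 -1.   ]]
```

Call:
apply_moves([
  [[0.05, -0.045, 0], [0, 0, -1], 0.5],
  [[0.1, -0.09, 0], [0, 0, -2.4], 0.5],
  [[0.15, -0.136, 0], [0, 0, -3.6], 0.5],
  [[0.2, -0.18, 0], [0, 0, -4.8], 0.5],
  [[0.25, -0.227, 0], [0, 0, -6], 0.5],
  [[0.3, -0.273, 0], [0, 0, -7.2], 0.5],
  [[0.35, -0.318, 0], [0, 0, -8.4], 0.5],
  [[0.4, -0.364, 0], [0, 0, -9.6], 0.5],
  [[0.45, -0.41, 0], [0, 0, -10.8], 0.5],
  [[0.5, -0.455, 0], [0, 0, -11.96], 0.5],
  [[0.55, -0.5, 0], [0, 0, -11.96], 0.5],
  [[0.6, -0.546, 0], [0, 0, -11.96], 0.5],
])

```text
t: 1.35
tcp_pos: [0.4915, -0.0689, 0.2563]
ee_rot: [2.22, 2.222, 0.0]
force: [1.6, -0.8, 0.5]
finger_gap: 0.0427
grasp_force: 0.0
```

Run:
```python
from h import *
s=state(); print(s["t"],s["tcp_pos"],s["finger_gap"],tool(np.array([.638,.19,.13])-s["tcp_pos"]).round(3),rot(s["ee_rot"]).round(3))
```

```text
1.35 [ 0.49145477 -0.06894805  0.25632141] 0.04269609486659599 [0.259 0.147 0.126] [[-0.001  1.     0.   ]
 [ 1.     0.001 -0.   ]
 [-0.     0.    -1.   ]]
```

Call:
apply_moves([
  [[0.05, 0.028, 0], [0, 0, 0], 0.5],
  [[0.09, 0.05, 0], [0, 0, 0], 0.5],
  [[0.13, 0.075, 0.02], [0, 0, 0], 0.5],
  [[0.17, 0.1, 0.04], [0, 0, 0], 0.5],
  [[0.21, 0.12, 0.06], [0, 0, 0], 0.5],
  [[0.24, 0.135, 0.09], [0, 0, 0], 0.5],
  [[0.255, 0.145, 0.12], [0, 0, 0], 0.5],
  [[0.255, 0.145, 0.125], [0, 0, 0], 0.5],
  [[0.255, 0.145, 0.125], [0, 0, 0], 0.5],
])

```text
t: 2.25
tcp_pos: [0.6349, 0.184, 0.13]
ee_rot: [-2.219, -2.222, 0.004]
force: [0.0, -0.8, 0.9]
finger_gap: 0.0425
grasp_force: 0.0
```

Run:
```python
from h import *
c=read_camera("wrist"); s=state(); print(s["t"],s["tcp_pos"],c["position"])
im=c["image"]; cv2.imwrite("pics/w1.png",im)
print(proj(c,[[.638,.1895,.0175]]))
hsv=cv2.cvtColor(im,cv2.COLOR_BGR2HSV)
m=((hsv[...,1]<70)&(hsv[...,2]>150)).astype(np.uint8)
for q in cv2.findContours(m,cv2.RETR_EXTERNAL,cv2.CHAIN_APPROX_NONE)[0]:
    if cv2.contourArea(q)>60:
        r=cv2.minAreaRect(q); print(r,onplane(c,r[0],.0185).round(4))
```

```text
2.3 [0.63545828 0.1836005  0.13142962] [0.63548362 0.26164784 0.24604881]
[[260.51078671 199.89645523]]
((369.4807434082031, 374.90386962890625), (33.065086364746094, 17.014925003051758), 52.12501525878906) [0.739  0.0214 0.0185]
((144.0, 371.0), (14.0, 24.0), 0.0) [0.532  0.025  0.0185]
((416.5000305175781, 359.0), (21.920310974121094, 4.949747085571289), 45.0) [0.7792 0.0399 0.0185]
((485.5807800292969, 335.35589599609375), (94.62203979492188, 40.97951889038086), 37.405357360839844) [0.8351 0.0662 0.0185]
((31.0, 345.5), (63.0, 62.0), 90.0) [0.4349 0.0538 0.0185]
((506.0, 316.0), (12.0, 10.0), 90.0) [0.848  0.0863 0.0185]
((256.79248046875, 320.1034240722656), (110.18370056152344, 77.2063217163086), 2.12109637260437) [0.6353 0.0809 0.0185]
((147.054443359375, 284.5445251464844), (36.91587448120117, 65.87145233154297), 84.2894058227539) [0.5441 0.1159 0.0185]
((194.542236328125, 270.71417236328125), (13.164292335510254, 48.047447204589844), 12.804265975952148) [0.5843 0.1289 0.0185]
((260.5, 247.5), (15.0, 15.0), 90.0) [0.6382 0.15   0.0185]
((56.75279998779297, 208.59548950195312),
[... 407 characters left out ...]
125, 196.8829345703125), (9.757107734680176, 60.43985366821289), 38.81138610839844) [0.7769 0.1925 0.0185]
((262.2500305175781, 143.75001525878906), (16.970561981201172, 17.677669525146484), 45.0) [0.639  0.2321 0.0185]
((31.5, 106.0), (18.0, 7.0), 90.0) [0.4791 0.2576 0.0185]
((328.0, 92.5), (27.0, 14.0), 90.0) [0.6838 0.2669 0.0185]
((32.0, 146.0), (178.0, 64.0), 90.0) [0.4735 0.2301 0.0185]
((471.5, 89.0), (178.0, 79.0), 90.0) [0.7808 0.2691 0.0185]
((391.0, 11.5), (23.0, 52.0), 90.0) [0.7202 0.3154 0.0185]
((350.6359558105469, 17.55087661743164), (14.513632774353027, 36.164459228515625), 4.573921203613281) [0.6949 0.3121 0.0185]
((272.5, 21.0), (42.0, 145.0), 90.0) [0.6451 0.3102 0.0185]
```

View pics/w1.png

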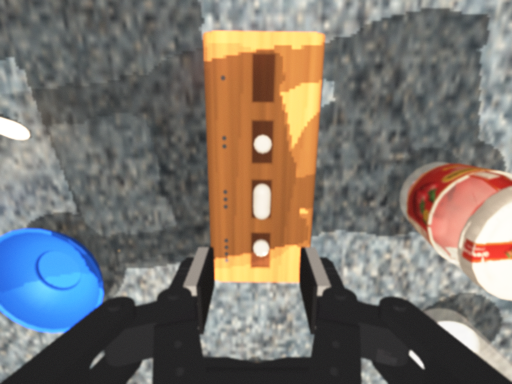

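The capsule is at (261,201), between the tablets at (260,247) and (262,144), with the tray unobstructed. I'll descend and grip.

Call:
apply_moves([
  [[0.006, 0.003, 0.03], [0, 0, 0], 0.4],
  [[0.006, 0.003, 0.06], [0, 0, 0], 0.4],
  [[0.006, 0.003, 0.08], [0, 0, 0], 0.4],
  [[0.006, 0.003, 0.09], [0, 0, 0], 0.4],
  [[0.006, 0.003, 0.09], [0, 0, 0], 0.4],
  [[0.006, 0.003, 0.09], [0, 0, 0], 0.4],
])

```text
t: 2.9
tcp_pos: [0.6395, 0.1898, 0.0428]
ee_rot: [2.221, 2.221, 0.002]
force: [-0.3, 0.9, 1.8]
finger_gap: 0.0341
grasp_force: 0.0
```

Run:
```python
from h import *
s=state(); print(s["t"],s["tcp_pos"],s["force"],nose_length)
```

```text
2.9 [0.63951261 0.18979787 0.04283611] [-0.27238384  0.91204084  1.80338268] 0.025
```

Call:
apply_moves([
  [[0, 0, 0.0015], [0, 0, 0], 0.4],
  [[0, 0, 0.0015], [0, 0, 0], 0],
  [[0, 0, 0.0015], [0, 0, 0], 0],
  [[0, 0, 0.0015], [0, 0, 0], 0],
  [[0, 0, 0.0015], [0, 0, 0], 0],
  [[0, 0, 0.0015], [0, 0, 0], 0],
  [[0, 0, 0.0015], [0, 0, 0], 0],
  [[0, 0, 0.0015], [0, 0, 0], 0],
])

```text
t: 3.7
tcp_pos: [0.6391, 0.1901, 0.0406]
ee_rot: [2.22, 2.222, 0.001]
force: [-0.7, -1.0, 7.1]
finger_gap: 0.01
grasp_force: 58.7
```

Call:
apply_moves([
  [[0, 0, -0.005], [0, 0, 0], 0],
  [[0, 0, -0.015], [0, 0, 0], 0],
  [[0, 0, -0.04], [0, 0, 0], 0],
  [[0, 0, -0.07], [0, 0, 0], 0],
  [[0, 0, -0.09], [0, 0, 0], 0],
  [[0, 0, -0.09], [0, 0, 0], 0],
])

```text
t: 4.3
tcp_pos: [0.6404, 0.1904, 0.1337]
ee_rot: [2.219, 2.22, 0.007]
force: [-0.0, -0.7, 0.0]
finger_gap: 0.01
grasp_force: 58.8
```

Run:
```python
from h import *
c=read_camera("wrist"); s=state(); print(s["t"],s["tcp_pos"],s["force"],s["finger_gap"],s["grasp_force"])
im=c["image"]; cv2.imwrite("pics/w2.png",im)
print(proj(c,[[.441,-.038,.028]]),tool(np.array([.440,-.037,.12])-s["tcp_pos"]).round(3))
```

```text
4.35 [0.63958812 0.19024179 0.13192758] [0.20951039 0.93231816 0.24152686] 0.010224167454155804 58.800042271614075
[[ 47.19817583 435.56643881]] [-0.227 -0.2    0.011]
```

View pics/w2.png

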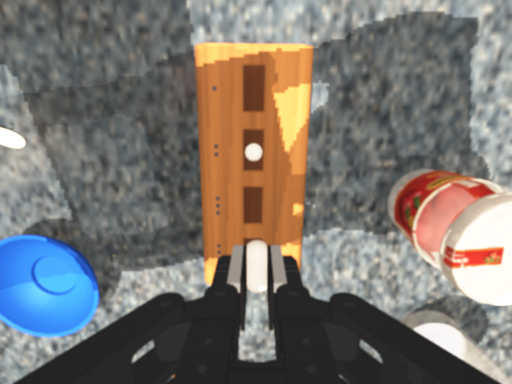

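The capsule is held between the fingers at (258,265) and its pocket at (253,205) is empty. Next I'll carry it to the white dish.

Call:
apply_moves([
  [[-0.01, -0.04, 0], [0, 0, 0], 0],
  [[-0.03, -0.08, 0], [0, 0, 0], 0],
  [[-0.06, -0.11, 0], [0, 0, 0], 0],
  [[-0.09, -0.14, 0], [0, 0, 0], 0],
  [[-0.12, -0.17, 0], [0, 0, 0], 0],
  [[-0.155, -0.19, 0], [0, 0, 0], 0],
  [[-0.19, -0.2, 0], [0, 0, 0], 0],
  [[-0.22, -0.2, 0], [0, 0, 0], 0],
  [[-0.228, -0.2, 0.02], [0, 0, 0], 0],
  [[-0.228, -0.2, 0.04], [0, 0, 0], 0],
  [[-0.228, -0.2, 0.05], [0, 0, 0], 0],
  [[-0.228, -0.2, 0.05], [0, 0, 0], 0],
])

```text
t: 5.55
tcp_pos: [0.4379, -0.0377, 0.0787]
ee_rot: [-2.219, -2.22, 0.002]
force: [-0.0, 0.2, -0.3]
finger_gap: 0.0095
grasp_force: 58.8
```

Run:
```python
from h import *
c=read_camera("top"); s=state(); print(s["t"],s["tcp_pos"],s["finger_gap"],s["grasp_force"])
w=read_camera("wrist"); 
cv2.imwrite("pics/w3.png",np.hstack([cv2.resize(c["image"][200:300,250:370],(480,400)),cv2.resize(w["image"],(320,400))]))
```

```text
5.6 [ 0.43834416 -0.03770898  0.07943789] 0.009696187381367771 58.83901119232178
```

View pics/w3.png

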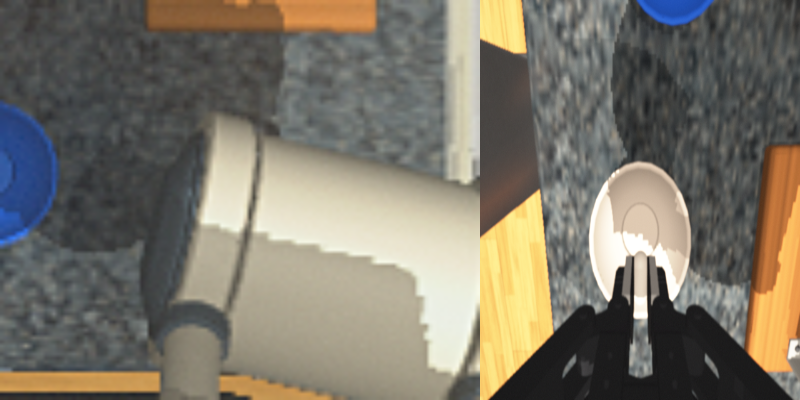

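The fingers are laterally centred over the dish: dish centre at about (640,240), fingers at (641,270) in the wrist half. I'll lower, release with a small opening, and rise.

Call:
apply_moves([
  [[0, 0.001, 0.015], [0, 0, 0], 0],
  [[0, 0.001, 0.028], [0, 0, 0], 0],
  [[0, 0.001, 0.036], [0, 0, 0], 0],
  [[0, 0.001, 0.036], [0, 0, 0], 0],
  [[0, 0.001, 0.036], [0, 0, 0], 0.15],
  [[0, 0.001, 0.036], [0, 0, 0], 0.25],
  [[0, 0.001, 0.036], [0, 0, 0], 0.3],
  [[0, 0.001, 0.036], [0, 0, 0], 0.3],
  [[0, 0.001, 0.01], [0, 0, 0], 0.3],
  [[0, 0.001, -0.03], [0, 0, 0], 0.3],
  [[0, 0.001, -0.07], [0, 0, 0], 0.3],
  [[0, 0.001, -0.11], [0, 0, 0], 0.3],
])

```text
t: 6.85
tcp_pos: [0.4394, -0.038, 0.1915]
ee_rot: [-2.221, -2.222, 0.0]
force: [0.2, 0.3, -0.6]
finger_gap: 0.0253
grasp_force: 0.0
```

Run:
```python
from h import *
s=state(); print(s["t"],s["tcp_pos"],s["finger_gap"],s["force"])
w=read_camera("wrist"); cv2.imwrite("pics/w4.png",w["image"])
# sign: side view for panel angle
c=read_camera("side"); cv2.imwrite("pics/side1.png",cv2.resize(c["image"][150:240,240:330],(800,800))[:600])
for y in(-.055,.055): 
  for th in (0,.2): 
    a=.21-th; print(y,th,proj(c,[[.611+.06*np.sin(a),-.0613+y,.09+.06*np.cos(a)]]))
```

```text
6.85 [ 0.43938318 -0.03795178  0.19153207] 0.02533988205909087 [ 0.24275627  0.33283313 -0.61079083]
-0.055 0 [[289.23190813 166.7823582 ]]
-0.055 0.2 [[291.87278631 167.3825976 ]]
0.055 0 [[265.26740903 176.09614731]]
0.055 0.2 [[267.8896226  176.78549785]]
```

View pics/w4.png

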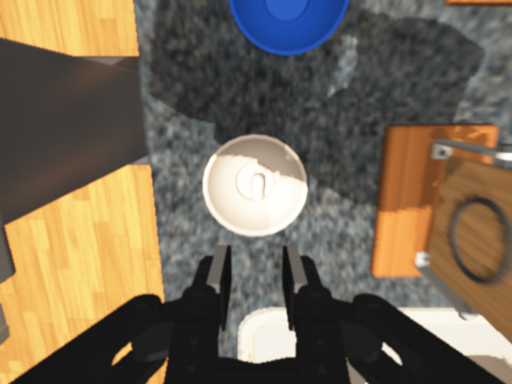

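The capsule lies in the dish at (260,185). The sign shows its ring at (482,238). I'll move above and behind the sign's top edge with the fingers shut, and work out the flipping path.

Call:
apply_moves([
  [[0, 0, -0.03], [0, 0, 0], 0],
  [[-0.005, 0.03, -0.05], [0, 0, 0], 0],
  [[-0.01, 0.07, -0.06], [0, 0, 0], 0],
  [[-0.015, 0.11, -0.06], [0, 0, 0], 0],
  [[-0.02, 0.15, -0.06], [0, 0, 0], 0],
  [[-0.022, 0.19, -0.06], [0, 0, 0], 0],
  [[-0.023, 0.22, -0.06], [0, 0, 0], 0],
  [[-0.023, 0.226, -0.06], [0, 0, 0], 0],
  [[-0.023, 0.226, -0.06], [0, 0, 0], 0],
  [[-0.023, 0.226, -0.06], [0, 0, 0], 0],
])

```text
t: 7.95
tcp_pos: [0.6648, -0.0608, 0.2494]
ee_rot: [-2.22, -2.221, 0.001]
force: [-0.3, 0.1, 0.7]
finger_gap: 0.0001
grasp_force: 0.0
```

```bash
cat > plan.py <<'E'
from h import *
def way(th,P,tilt,r=.045,half=.0125):
    a=.21-th; e=np.array([np.sin(a),np.cos(a)]); n=np.array([np.cos(a),-np.sin(a)])
    c=P+r*e+.005*n; t=np.radians(tilt); k=half*np.clip(3*n[0],-1,1)
    tip=c+k*np.array([np.cos(t),np.sin(t)])
    return tip-.025*np.array([np.sin(t),-np.cos(t)])
E
python3 - <<'E'
from plan import *
s=state(); p=s["tcp_pos"]; print(s["t"],p,s["ee_rot"],s["finger_gap"])
im=cv2.imread("pics/raw_top.png"); c=read_camera("top")
# top-edge check from first top picture
for u,v in((472,289),(542,287),(507,288)): print("edge",onplane(c,(u*.64,v*.64),.149).round(4))
b=[(447,267),(537,267),(537,324),(447,324)]
print("base",np.mean([onplane(c,(u*.64,v*.64),.014) for u,v in b],0).round(4))
P=np.array([.611,.09])
for th in np.r_[0:3.2:.2,3.14]:
    tl=np.clip((th-1.9)/.9,0,1)*25; w=way(th,P,tl)
    print(round(th,2),round(tl/6,2),w.round(4),"tool dy,dz",(w[0]-p[0]).round(3),(p[2]-w[1]).round(3))
E
```

```text
7.95 [ 0.66479187 -0.06084888  0.24938953] [-2.22023175e+00 -2.22116791e+00  1.20102954e-03] 0.00010225923468417601
edge [ 0.6073 -0.0081  0.149 ]
edge [ 0.6124 -0.1138  0.149 ]
edge [ 0.6098 -0.0608  0.149 ]
base [ 0.6108 -0.0583  0.014 ]
0.0 0.0 [0.6378 0.158 ] tool dy,dz -0.027 0.091
0.2 0.0 [0.6289 0.1599] tool dy,dz -0.036 0.089
0.4 0.0 [0.6199 0.1601] tool dy,dz -0.045 0.089
0.6 0.0 [0.611  0.1585] tool dy,dz -0.054 0.091
0.8 0.0 [0.6026 0.1552] tool dy,dz -0.062 0.094
1.0 0.0 [0.5951 0.1502] tool dy,dz -0.07 0.099
1.2 0.0 [0.5886 0.1439] tool dy,dz -0.076 0.106
1.4 0.0 [0.5836 0.1364] tool dy,dz -0.081 0.113
1.6 0.0 [0.5744 0.128 ] tool dy,dz -0.09 0.121
1.8 0.0 [0.5652 0.1191] tool dy,dz -0.1 0.13
2.0 0.46 [0.5566 0.1097] tool dy,dz -0.108 0.14
2.2 1.39 [0.5519 0.0992] tool dy,dz -0.113 0.15
2.4 2.31 [0.5533 0.0892] tool dy,dz -0.111 0.16
2.6 3.24 [0.5565 0.0799] tool dy,dz -0.108 0.169
2.8 4.17 [0.5613 0.0717] tool dy,dz -0.104 0.178
3.0 4.17 [0.5689 0.0668] tool dy,dz -0.096 0.183
3.14 4.17 [0.5748 0.0644] tool dy,dz -0.09 0.185
```

Call:
apply_moves([
  [[0, 0, 0.04], [0, 0, 0], 0],
  [[0, 0, 0.075], [0, 0, 0], 0],
  [[0, 0, 0.09], [0, 0, 0], 0],
  [[0, -0.018, 0.09], [0, 0, 0], 0],
  [[0, -0.036, 0.09], [0, 0, 0], 0],
  [[0, -0.045, 0.089], [0, 0, 0], 0],
  [[0, -0.054, 0.091], [0, 0, 0], 0],
  [[0, -0.062, 0.094], [0, 0, 0], 0],
  [[0, -0.07, 0.099], [0, 0, 0], 0],
  [[0, -0.076, 0.106], [0, 0, 0], 0],
  [[0, -0.081, 0.113], [0, 0, 0], 0],
  [[0, -0.081, 0.113], [0, 0, 0], 0],
])

```text
t: 9.2
tcp_pos: [0.5836, -0.0608, 0.1355]
ee_rot: [-2.22, -2.22, 0.002]
force: [0.1, 0.7, 0.4]
finger_gap: 0.0001
grasp_force: 0.0
```

Run:
```python
from plan import *
s=state(); p=s["tcp_pos"]; print(s["t"],p,s["force"])
c=read_camera("side"); cv2.imwrite("pics/side2.png",cv2.resize(c["image"][140:245,230:370],(800,600),interpolation=cv2.INTER_CUBIC))
```

```text
9.2 [ 0.58361401 -0.06084198  0.13545065] [0.08074086 0.73380734 0.37496956]
```

View pics/side2.png

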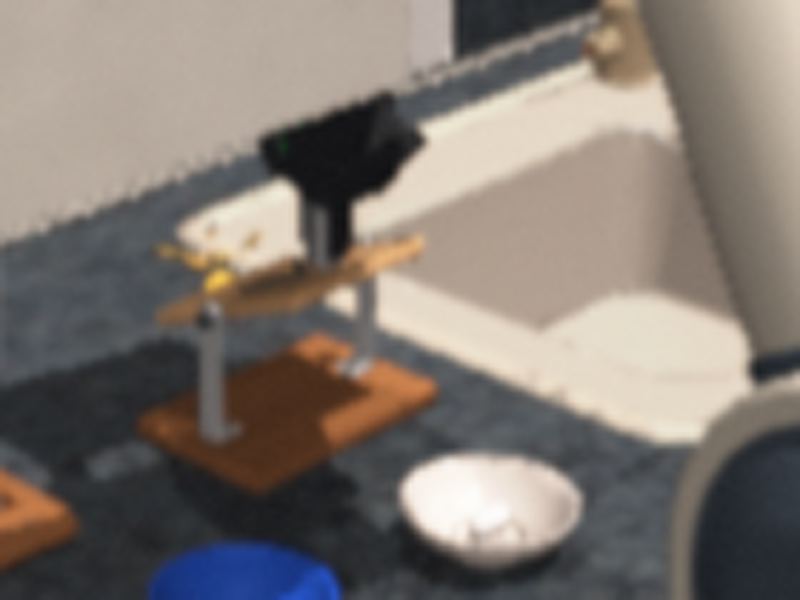

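The panel is turned to roughly level, with the fingers on its tick face at (320,255), and the capsule is still in the dish at (490,525). I'll go on around, tilting the gripper body back.

Call:
apply_moves([
  [[0, -0.009, 0.007], [0, 0, 0], 0],
  [[0, -0.018, 0.016], [0, 0, 0], 0],
  [[0, -0.027, 0.026], [-0.5, 0, 0], 0],
  [[0, -0.03, 0.031], [-0.9, 0, 0], 0],
  [[0, -0.032, 0.036], [-1.4, 0, 0], 0],
  [[0, -0.03, 0.046], [-2.3, 0, 0], 0],
  [[0, -0.027, 0.056], [-3.2, 0, 0], 0],
  [[0, -0.024, 0.06], [-3.7, 0, 0], 0],
  [[0, -0.022, 0.064], [-4.2, 0, 0], 0],
  [[0, -0.018, 0.067], [-4.2, 0, 0], 0],
  [[0, -0.015, 0.069], [-4.2, 0, 0], 0],
  [[0, -0.015, 0.069], [-4.2, 0, 0], 0],
])

```text
t: 10.45
tcp_pos: [0.5697, -0.061, 0.0674]
ee_rot: [1.979, 1.979, 0.441]
force: [-0.5, -0.7, 0.0]
finger_gap: 0.0004
grasp_force: 0.4
```

Run:
```python
from plan import *
s=state(); p=s["tcp_pos"]; print(s["t"],p,s["force"],rot(s["ee_rot"]).round(3))
for dx in (.005,.01): print(tool([dx,0,-.002]).round(4))
c=read_camera("side"); cv2.imwrite("pics/side3.png",cv2.resize(c["image"][140:245,230:370],(800,600),interpolation=cv2.INTER_CUBIC))
```

```text
10.45 [ 0.56967429 -0.06098668  0.06738547] [-0.47953461 -0.70771007  0.01969111] [[-0.     0.905  0.424]
 [ 1.     0.     0.   ]
 [ 0.     0.424 -0.905]]
[-0.      0.0037  0.0039]
[-0.      0.0082  0.0061]
```

View pics/side3.png

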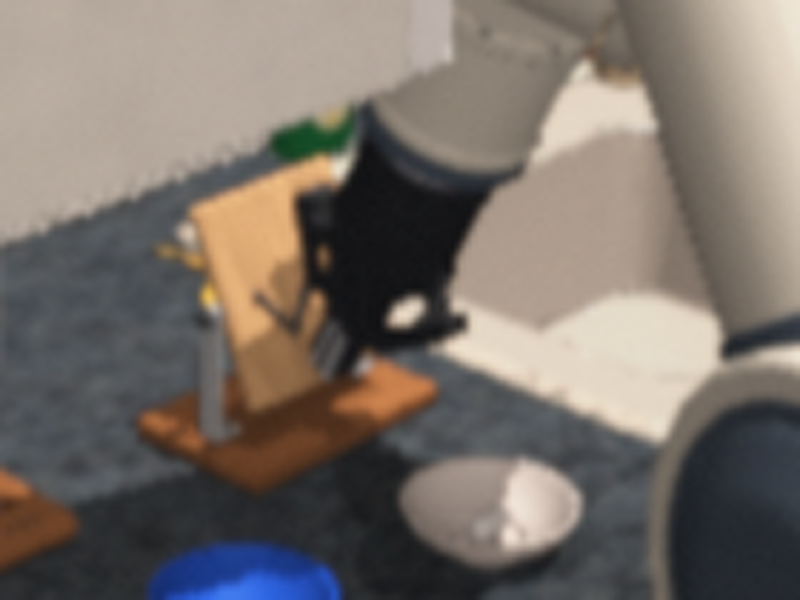

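The tick shows at (280,310) and the panel still leans back further than its final position. I'll push on in small steps, watching the force.

Call:
apply_moves([
  [[0, 0.003, 0.001], [0, 0, 0], 0],
  [[0, 0.005, 0.002], [0, 0, 0], 0],
  [[0, 0.007, 0.003], [0, 0, 0], 0],
  [[0, 0.007, 0.003], [0, 0, 0], 0],
  [[0, 0.007, 0.003], [0, 0, 0], 0],
])

```text
t: 11.0
tcp_pos: [0.5776, -0.061, 0.0682]
ee_rot: [1.977, 1.978, 0.442]
force: [0.6, -0.6, -0.5]
finger_gap: -0.0002
grasp_force: 0.0
```

Call:
apply_moves([
  [[0, 0.001, 0.0005], [0, 0, 0], 0],
  [[0, 0.002, 0.001], [0, 0, 0], 0],
  [[0, 0.003, 0.0015], [0, 0, 0], 0],
  [[0, 0.003, 0.0015], [0, 0, 0], 0],
])

```text
t: 11.4
tcp_pos: [0.5801, -0.0608, 0.0677]
ee_rot: [1.978, 1.979, 0.441]
force: [-8.0, -1.8, 5.1]
finger_gap: -0.0006
grasp_force: 4.2
```

Call:
apply_moves([
  [[0, 0.0005, 0.0002], [0, 0, 0], 0],
  [[0, 0.001, 0.0004], [0, 0, 0], 0],
  [[0, 0.001, 0.0004], [0, 0, 0], 0],
])

```text
t: 11.7
tcp_pos: [0.5804, -0.0608, 0.0677]
ee_rot: [1.979, 1.98, 0.441]
force: [-14.9, -3.5, 8.5]
finger_gap: 0.0
grasp_force: 8.0
```

The force rises without further motion, so the panel is at its stop. I'll back away.

Call:
apply_moves([
  [[0, -0.009, -0.004], [0, 0, 0], 0],
  [[0, -0.018, -0.008], [0, 0, 0], 0],
  [[0, -0.018, -0.04], [0, 0, 0], 0],
  [[0, -0.018, -0.08], [0, 0, 0], 0],
  [[0, -0.018, -0.12], [0, 0, 0], 0],
  [[0, -0.018, -0.16], [0, 0, 0], 0],
  [[0, -0.018, -0.18], [0, 0, 0], 0],
  [[0, -0.018, -0.18], [0, 0, 0], 0],
])

```text
t: 12.5
tcp_pos: [0.4891, -0.0614, 0.226]
ee_rot: [1.974, 1.975, 0.444]
force: [0.4, 0.7, 0.6]
finger_gap: -0.0003
grasp_force: 0.0
```

Run:
```python
from plan import *
s=state(); print(s["t"],s["tcp_pos"],s["force"])
a=read_camera("side")["image"][140:245,230:370]; b=read_camera("wrist")["image"]
cv2.imwrite("pics/fin.png",np.hstack([cv2.resize(a,(400,300)),cv2.resize(b,(400,300))]))
```

```text
12.5 [ 0.48909235 -0.06135437  0.22601179] [0.36434923 0.73624513 0.62669827]
```

View pics/fin.png

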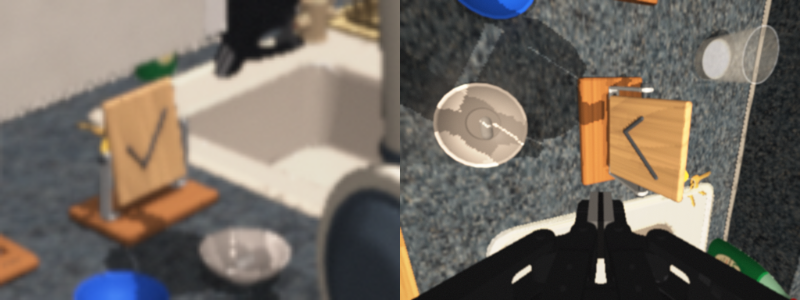

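The sign shows its tick to the front at (148,145), upright and leaning back. The capsule is in the dish at (487,125), and the gripper is clear of everything.

```bash
python3 -c "
from bench import job_done; print(job_done())"
```

```text
the job is handed in; nothing more can be done
None
```

The capsule is in the white dish, the sign was then turned over against its stop with the tick facing forward, and the job was handed in at about 12.5 s.

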